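# Change over the battery packs in the test station

## Task

The battery test is over: press the red stop key until it registers, without hammering the panel, then swing the hold-down bar up so that it stays open, slide every green-banded pack out from the lanes and lay it on the floor of the blue tray. Load each waiting orange-banded pack into a free lane, contact end first and fully home under the hood, and when all are in, swing the bar fully down and press the green start key in the same way. Leave the other things on the bench where they are.

Things in the scene. Friction and masses are not known exactly. Their poses are not given: they have to be found in the camera images.
- station: the battery test station, fixed. Origin at table level under the centre of a pack fully home in the middle lane; x to the rear (packs go in from the front), y to the console, z up. Base plate from x = -120 mm, 252 mm wide; rear body x = 56 to 140 mm, 60 mm high. Console at y = 154 to 258 mm, x = -70 to 140 mm, 50 mm high, membrane panel on top
- middle_lane (a point): floor of the middle lane, 8 mm above the table, under the centre of a pack that is fully home (contact end at the stop face, 56 mm behind this point). The other two lanes are the same, 86 mm to either side along the station's y. Each lane is 56 mm wide between guide ribs that rise 6 mm above the floor and run from x = -75 to +55 mm
- hood_edge (a point): front edge, at the middle lane, of the fixed hood over the contacts: x = 30 mm of the station, underside 53 mm and top 61 mm above the table, over all lanes, back to the rear body. It covers the last 25 mm of a home pack: slide a pack at least 30 mm to the front before lifting it; when loading, set it down in front of the hood, then push it to the rear
- stop_key: the red square membrane key (24 mm) on the console, at x = -30, y = 231 mm of the station. Origin at the centre of its top face, 53.5 mm above the table and 2.7 mm above the panel; it is pressed straight down, moves only 1 mm and registers at 5 N, held for a tenth of a second; above 45 N it is damaged
- start_key: the green square membrane key (24 mm), the same but at x = -30, y = 181 mm of the station, 50 mm from the red one. Origin at the centre of its top face
- holddown (a joint): angle of the hinged hold-down bar across all three lanes: 0 closed (bar 2 mm above the packs, its front lip hanging to 40 mm above the table, 11 mm in front of home packs), growing as it is lifted up and to the rear, to the stop at 1.9 rad. It weighs 0.35 kg, falls shut from below about 1.5 rad and falls open to the stop from beyond about 1.75 rad
- bar_grip (a point): middle of the red grip rod of the hold-down bar: round, 12 mm thick, turning freely on its own axis, 78 mm clear between its end brackets, parallel to the station's y axis. When closed it lies at x = -112 mm, 56 mm above the table, with 40 mm free between its centre and the bar's lip; radius about the hinge 172 mm
- bar_hinge (a point): point on the hinge axis of the hold-down bar (axis along the station's y), at x = 60 mm, y = 0, 62 mm above the table
- tray: the blue outgoing tray, fixed, open on top, outside 290 x 160 mm (x, y), 30 mm high, walls and floor 5 mm thick, origin at table level under its centre; holds three packs lying crosswise (their length along its y) 85 mm apart, in any direction
- tested1_center (a point): a black battery pack, a box 110 x 50 x 42 mm (long, wide, tall), about 0.36 kg, rigid. This point is its centre, 21 mm up; x along its length towards the contact end (two brass strips), z up. Green band: it has been tested and starts in a lane of the station. Absent in some starts
- tested2_center (a point): a black battery pack, a box 110 x 50 x 42 mm (long, wide, tall), about 0.36 kg, rigid. This point is its centre, 21 mm up; x along its length towards the contact end (two brass strips), z up. Green band: it has been tested and starts in a lane of the station. Absent in some starts
- tested3_center (a point): a black battery pack, a box 110 x 50 x 42 mm (long, wide, tall), about 0.36 kg, rigid. This point is its centre, 21 mm up; x along its length towards the contact end (two brass strips), z up. Green band: it has been tested and starts in a lane of the station. Absent in some starts
- fresh1_center (a point): a black battery pack, a box 110 x 50 x 42 mm (long, wide, tall), about 0.36 kg, rigid. This point is its centre, 21 mm up; x along its length towards the contact end (two brass strips), z up. Orange band: it waits, lying flat on a fixed grey mat (3 mm thick), to be tested. Absent in some starts
- fresh1_contacts (a point): the middle of the contact end face of fresh1, 55 mm from its centre along its x
- fresh2_center (a point): a black battery pack, a box 110 x 50 x 42 mm (long, wide, tall), about 0.36 kg, rigid. This point is its centre, 21 mm up; x along its length towards the contact end (two brass strips), z up. Orange band: it waits, lying flat on a fixed grey mat (3 mm thick), to be tested. Absent in some starts
- fresh2_contacts (a point): the middle of the contact end face of fresh2, 55 mm from its centre along its x
- multimeter: yellow hand multimeter, 75 x 150 x 34 mm; origin under it; a bystander to be left alone
- tape_roll: roll of brown tape lying flat, 96 mm across, 48 mm high; origin under it; a bystander to be left alone
- water_bottle: clear water bottle, 64 mm across, 190 mm high; origin under it; a bystander to be left alone
- screw_jar: small clear jar with an orange cap, 56 mm across, 60 mm high; origin under it; a bystander to be left alone
- carton: cardboard carton 130 x 100 x 70 mm; origin under it; a bystander to be left alone
- wrench: steel wrench 190 mm long, lying flat; origin under it; a bystander to be left alone
- driver: black and green electric screwdriver, 220 mm long, lying flat; origin under it; a bystander to be left alone

How it is judged:
By the outcome, as a careful person would: the job done as asked, in the order asked, and still so for the second after the job is handed in, with the robot touching nothing.
Of tested1, tested2, tested3 only 2 to 3 are there at a start; the rules pass over those that are not, and their reading is None.
Of fresh1, fresh2 only 1 to 2 are there at a start; the rules pass over those that are not, and their reading is None.
At some moment in a run one of fresh1, fresh2 may be knocked a few centimetres aside while the robot is not near it.
Once in a run the grip may slacken for a moment while it holds something.
It also fails if it takes over 210 s, if anything falls off the work surface, if the arm or the gripper's body presses on something with over 40 N, if the wrist force passes 120 N, or if a joint passes its speed limit or range.

## Robot

A 7-joint arm with a two-finger parallel gripper is mounted at the origin on the work surface. World frame = base frame: x ahead of the robot, y to its left, z up, the work surface at z = 0. Lengths are in m, angles in degrees, forces in N, time in s.
With the tool pointing down it reaches from about 0.4 to 0.85 m from the base axis. Payload 10.4 kg.
Tool frame: the origin (TCP) lies on the centre line of the jaws, within the pads' length; the fingertips stand 14 mm ahead of it and the grasp point (between the pads) lies 5 mm behind it (robot.tip_reach is the distance from the TCP to the fingertips, in m); z points along the fingers, y is the line along which they close (so a half turn about z gives the same grasp; the last joint's range is limited). The gripper opens to 85 mm and grips with 20 to 120 N. Pads are 22 mm wide; open, the fingers measure 114 mm over their backs; the gripper's body (76 mm by 85 mm) begins 54 mm behind the grasp point. The pads swing forward as they close: fully open they stand 13 mm farther back than shut.
Start: joints at [-75.608, 19.034, -3.707, 83.658, 1.238, 77.344, -5.071], TCP at [0.169, 0.602, 0.245] pointing down, gripper open.
Joint ranges: [-148.97, 148.97], [-28.65, 121.19], [-84.17, 76.75], [9.2, 138.47], [-72.65, 252.65], [3.7, 117.97], [-149.18, 149.18]. Speed limits (degrees/s): [127.2, 127.2, 159.86, 159.86, 180, 180, 180].

## Interface

Orientations are given as [roll, pitch, yaw] about the fixed x, y, z axes, in that order (R = Rz(yaw) Ry(pitch) Rx(roll)).
In Python, from workcell import robot gives the robot as it stands. The module is installed in compiled form; this text tells all that it offers. Calls block until the motion is done:
- robot.move_ptp(position, orientation): joint-space move of the TCP to a pose.
- robot.move_l(position, v=0.15, ori=None, f_stop=None): straight line of the TCP; ori=None keeps the orientation; v is the mean speed in m/s. With f_stop (N) it stops when the force on the tool has changed by that much, and returns True; else False.
- robot.set_joints(angles): joint-space move.
- robot.gripper_to(opening, grip_force=None): finger opening in m; grip_force is the grip in N (None keeps the last); returns when the fingers have stopped.
- robot.dwell(seconds).
- robot.ik(position, orientation): joint angles nearest the present ones, or None.
- robot.get_image(name): name is "side" or "top"; returns the picture (480x640x3 uint8, red, green, blue); there is no depth.
- robot.calibration(name): a dict with "mtx" (3x3 intrinsics, pixels), "world_to_cam" (4x4, takes a point from world to camera coordinates). Camera axes: x right, y down, z forward; pixel columns grow to the right and rows downward; lengths in m; the calibration is good to about 2 mm. A picture is of the moment at which its call begins. calibration takes no time and is no camera call.
A pose or a line that the arm cannot do raises robot.IKError and nothing moves.
- robot.job_done(): hands the job in; it is judged then, once.
Trained networks look in the newest picture that a camera, given by its name, has taken for a name from the list of things; names that differ only in an ending like _2 or _b are one class to them, and where a whole thing is asked for, a point or a joint stands for the part that bears it (a point fixed in the world has none). Each returns a list of dicts, best first, with "conf" (0 to 1); they miss things now and then, are a little off and sometimes report something else, mostly with a low value. They report only what shows in the picture. A call takes as long as a camera call.
- robot.find_in(camera, query): "box" ([centre column, centre row, width, height] in pixels, round what is visible of it).
Readings, each from a call of its own:
- robot.read_time(): time.
- robot.read_joint_pos(): joint angles.
- robot.read_qvel(): joint speeds.
- robot.read_effort(): joint torques, N m.
- robot.read_tcp_pos(): TCP position.
- robot.read_tool_rot(): TCP orientation.
- robot.read_wrist_force(): force on the tool from outside, world axes, zero at the start.
- robot.read_wrist_torque(): the same for the moment, N m.
- robot.read_opening(): finger opening in m.
- robot.read_gripper_force(): force on a finger pad.
Only numpy, scipy, OpenCV 4.12 (cv2) and the standard library are available. Lean on these libraries where they do the work, as an engineer would, in place of code of your own. Each camera call takes 0.05 s, during which the arm holds its last target. There are 200 camera calls.

## Working session

There is one attempt and no reset: what is moved stays moved. The work goes in short steps, each a Python script; the robot and the scene stay as the last script left them, time stands still between calls to the robot, and variables do not carry over. Pictures are saved under pics/ and viewed, at most 14 in all, crops included, and the job is handed in when it is done.

```bash
mkdir -p pics; ls
python3 - <<'E'
from workcell import robot
import cv2
for c in("top","side"):
    im=robot.get_image(c); cv2.imwrite(f"pics/{c}0.png",im[:,:,::-1])
    k=robot.calibration(c); print(c,k["mtx"].round(1).tolist(),k["world_to_cam"].round(4).tolist())
    for q in ["station","stop_key","start_key","holddown","bar_grip","tray","tested1_center","fresh1_center","fresh1_contacts"]:
        print(q,[(round(d["conf"],2),[round(float(x)) for x in d["box"]]) for d in robot.find_in(c,q)][:5])
print(robot.read_time(),robot.tip_reach,robot.read_tool_rot())
E
```

```text
pics
top [[484.7, 0.0, 322.2], [0.0, 484.7, 240.1], [0.0, 0.0, 1.0]] [[0.0189, -0.9997, 0.0185, -0.0225], [-0.9827, -0.022, -0.1837, 0.6129], [0.184, -0.0147, -0.9828, 1.2425], [0.0, 0.0, 0.0, 1.0]]
station [(0.87, [312, 250, 155, 101])]
stop_key [(0.44, [248, 262, 9, 6])]
start_key [(0.55, [266, 262, 10, 12])]
holddown [(0.86, [334, 265, 102, 70])]
bar_grip [(0.94, [333, 265, 106, 68])]
tray [(0.75, [183, 283, 68, 113]), (0.65, [313, 250, 150, 101])]
tested1_center [(0.67, [305, 254, 18, 24])]
fresh1_center []
fresh1_contacts []
side [[480.5, 0.0, 323.2], [0.0, 480.5, 237.4], [0.0, 0.0, 1.0]] [[0.7569, -0.6535, 0.0031, -0.4461], [-0.3354, -0.3924, -0.8565, 0.2639], [0.5609, 0.6472, -0.5162, 1.1723], [0.0, 0.0, 0.0, 1.0]]
station [(0.73, [329, 255, 131, 99])]
stop_key []
start_key []
holddown [(0.68, [331, 253, 90, 54])]
bar_grip [(0.97, [331, 254, 90, 56])]
tray [(0.89, [236, 225, 95, 53]), (0.33, [326, 255, 131, 86])]
tested1_center [(0.86, [315, 248, 33, 22]), (0.65, [349, 274, 42, 31])]
fresh1_center []
fresh1_contacts [(0.69, [412, 316, 46, 37])]
1.0 0.014 [ 1.79992937e+02 -8.21465373e-04  1.64313847e+02]
```

View pics/top0.png

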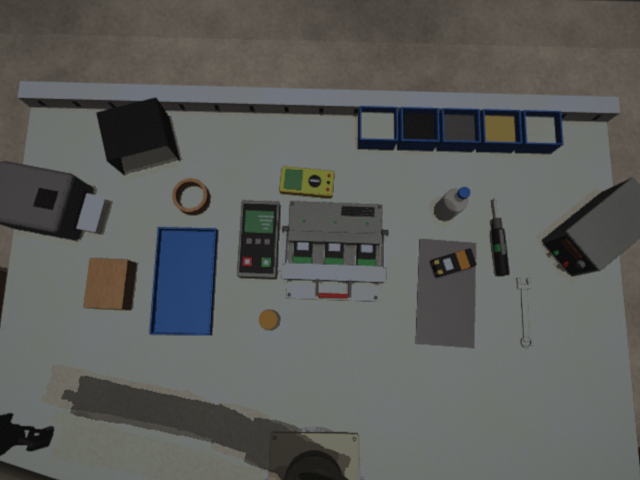

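View pics/side0.png

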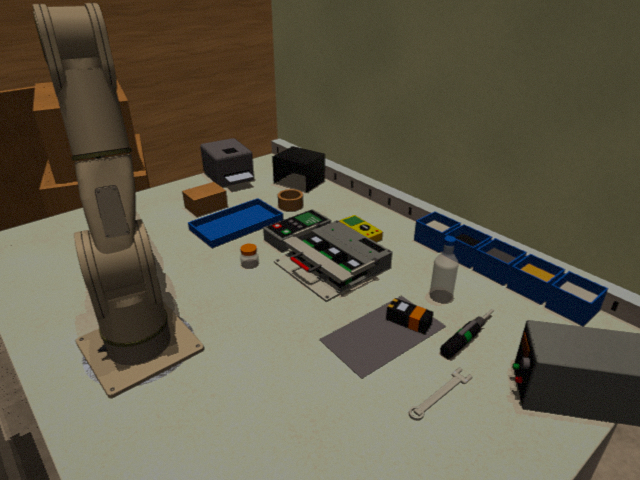

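The top view shows three green packs in the lanes (x≈305, 335, 367, row≈255). The keys are red (248,262) and green (266,262). The tray is at (184,281), and one orange pack lies on the mat at (453,262) with its contacts to the left. Next I'll zoom in for precise features.

Run:
```python
import cv2,numpy as np
def crop(f,x,y,w,h,s,o):
    im=cv2.imread(f)[y:y+h,x:x+w]; im=np.clip(im.astype(float)*1.5,0,255).astype('uint8')
    im=cv2.resize(im,None,fx=s,fy=s,interpolation=cv2.INTER_CUBIC)
    for i in range(0,w,10):
        cv2.putText(im,str(x+i),(i*s,8),0,.3,(0,0,255));cv2.line(im,(i*s,8),(i*s,14),(0,0,255))
    for i in range(0,h,10):
        cv2.putText(im,str(y+i),(0,i*s+4),0,.3,(0,0,255))
    cv2.imwrite(o,im)
crop("pics/top0.png",230,190,160,120,5,"pics/c1.png")
crop("pics/side0.png",255,200,150,110,5,"pics/c2.png")
a="pics/top0.png";crop(a,410,230,80,60,8,"pics/c3.png")
```

```text
(no output)
```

View pics/c1.png

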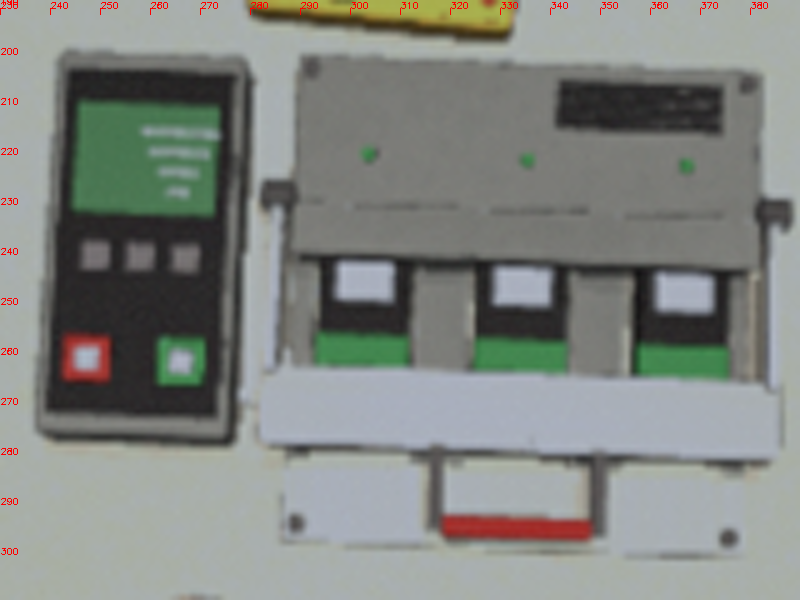

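View pics/c3.png

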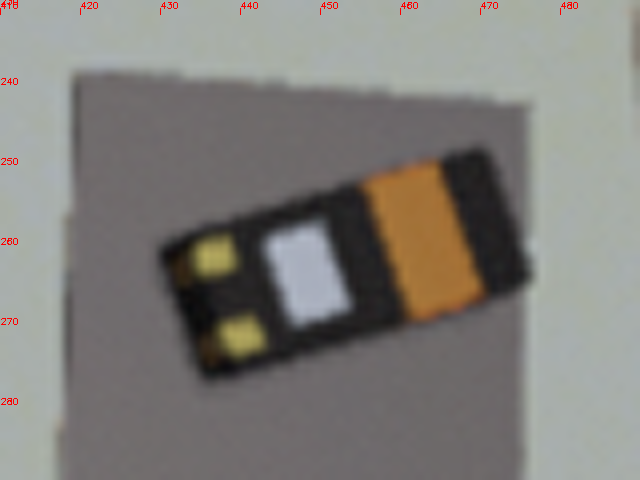

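View pics/c2.png

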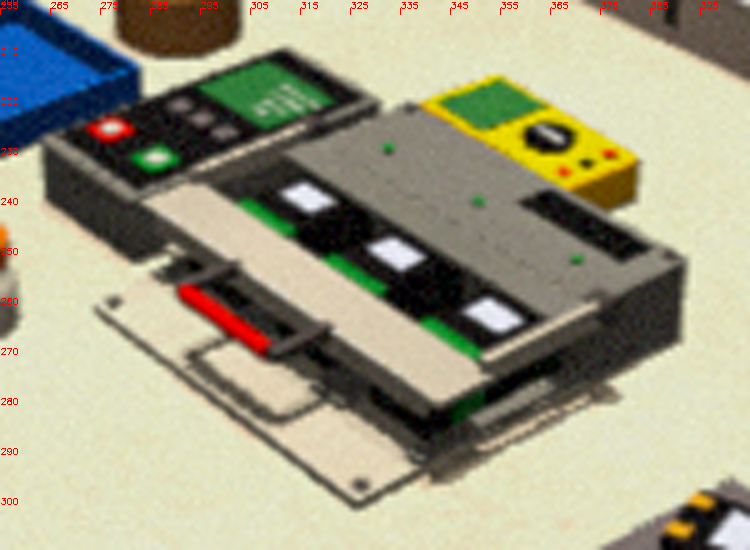

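```bash
cat > h.py <<'E'
from workcell import robot
import numpy as np,cv2,json
from scipy.optimize import least_squares
def proj(c,P):
    k=robot.calibration(c);T=k["world_to_cam"];q=(T[:3,:3]@np.atleast_2d(P).T).T+T[:3,3]
    p=(k["mtx"]@q.T).T;return p[:,:2]/p[:,2:]
def pose(p,L):
    L=np.atleast_2d(L);c,s=np.cos(p[2]),np.sin(p[2])
    return np.c_[p[0]+c*L[:,0]-s*L[:,1],p[1]+s*L[:,0]+c*L[:,1],L[:,2]]
def fit(obs,p0):
    f=lambda p:np.concatenate([(proj(c,pose(p,l))[0]-u) for c,l,u in obs])
    r=least_squares(f,p0,loss='soft_l1');return r.x,r.fun.reshape(-1,2)
def snap(c,n):
    im=robot.get_image(c);cv2.imwrite(f"pics/{n}.png",im[:,:,::-1]);return im
E
cat > fit.py <<'E'
from h import *
o=.4
t=lambda l,u,v:("top",l,np.array([230+u/5-o,190+v/5-o]));s=lambda l,u,v:("side",l,np.array([255+u/5-o,200+v/5-o]))
R,G,B=(-.03,.231,.0535),(-.03,.181,.0535),(-.112,0,.056)
F1,F2=(-.12,.126,.006),(-.12,-.126,.006)
obs=[t(R,86,359),t(G,181,361),t(B,517,527),t(F1,282,542),t(F2,743,556),t((.14,.258,.05),62,55),t((-.07,.258,.05),40,430),t((-.07,.154,.05),235,434),
 s(R,111,129),s(G,157,157),s(B,225,319),s(F1,97,310),s(F2,358,507)]
st,r=fit(obs,[.55,0,0]);print("station",st.round(4),np.degrees(st[2]));print(r.round(1).tolist())
for c in("top","side"):
    x,rr=fit([q for q in obs if q[0]==c],st);print(c,x.round(4))
q=lambda l,u,v:("top",l,np.array([410+u/8-.44,230+v/8-.44]))
po=[q((-.055,-.025,.045),490,147),q((-.055,.025,.045),530,280),q((.055,-.025,.003),163,247),q((.055,.025,.003),205,378)]
best=min((fit(po,[.5,-.3,a]) for a in(1.2,1.6,2.)),key=lambda z:np.abs(z[1]).sum())
print("fresh",best[0].round(4),np.degrees(best[0][2]),best[1].round(1).tolist())
im=cv2.imread("pics/top0.png");h=cv2.cvtColor(im,cv2.COLOR_BGR2HSV);m=cv2.inRange(h,(100,120,40),(125,255,255));m[:, :145]=0;m[:,225:]=0;m[:220]=0;m[345:]=0
pts=np.argwhere(m)[:,::-1].astype(np.float32)
bx=lambda p:(lambda r:np.array([r[0][0],r[0][1],*sorted(r[1])]))(cv2.minAreaRect(p.astype(np.float32)))
n,lab,sta,_=cv2.connectedComponentsWithStats(m);b=1+np.argmax(sta[1:,4]);pts=np.argwhere(lab==b)[:,::-1].astype(np.float32)
L=np.array([(a*.145,b*.08,z) for a in(-1,1) for b in(-1,1) for z in(0,.03)])
tgt=bx(pts);ang=cv2.minAreaRect(pts)[2];print(tgt,ang)
def f(p):
    P=proj("top",pose(p,L)).astype(np.float32);H=cv2.convexHull(pts)[:,0];G=cv2.convexHull(P)[:,0]
    d=np.array([[np.cos(a),np.sin(a)] for a in np.linspace(0,2*np.pi,72)])
    return (P@d.T).max(0)-(H@d.T).max(0)
r=min((least_squares(f,[.52,.3,a],diff_step=1e-4,x_scale=[.01,.01,.02]) for a in(-.05,.01,.05)),key=lambda z:z.cost);print("tray",r.x.round(4),np.degrees(r.x[2]),np.abs(r.fun).max())
json.dump(dict(st=st.tolist(),tray=r.x.tolist(),fresh=best[0].tolist()),open("scene.json","w"))
E
python3 fit.py
```

```text
station [ 0.5785 -0.0435 -0.0163] -0.9327906302504235
[[0.6, -0.1], [0.4, 0.2], [0.3, 0.4], [0.2, -0.1], [0.3, 0.5], [-0.4, -1.1], [-1.2, 0.5], [-0.9, 1.1], [0.4, -0.5], [0.2, -0.1], [0.7, 0.4], [-0.3, -1.1], [0.2, -1.1]]
top [ 0.5792 -0.0434 -0.0147]
side [ 0.5761 -0.0452 -0.0173]
fresh [ 0.5652 -0.3691  1.8639] 106.79190947639061 [[0.3, -0.7], [1.3, 0.3], [-0.9, -0.2], [-0.5, 0.6]]
[182.71101379 280.58584595  60.95849991 108.55218506] 3.251945734024048
tray [0.5037 0.3632 0.0056] 0.3190097858160417 2.433377207721776
```

```bash
cat >> h.py <<'E'
S=json.load(open("scene.json")) ;st=np.array(S["st"]);SY=np.degrees(st[2])
def W(x,y,z): return pose(st,(x,y,z))[0]
def down(yaw): return [180,0,(yaw+180)%360-180]
def rod(th):
    a=th+np.arctan2(6,172)*-1  # closed: rod 6 mm below hinge
    return W(.06-.172*np.cos(a),0,.062+.172*np.sin(a))
def rep(t=""):
    print(t,"t",round(robot.read_time(),1),"tcp",robot.read_tcp_pos().round(4),"open",round(robot.read_opening(),4),"gf",np.round(robot.read_gripper_force(),1),"F",robot.read_wrist_force().round(1))
E
python3 - <<'E'
from h import *
print(rod(0),rod(1.85))
im=cv2.imread("pics/top0.png");tr=S["tray"]
L=np.array([(a*.145,b*.08,.03) for a in(-1,1) for b in(-1,1)]);print(proj("top",pose(tr,L)).round(1).tolist())
for n,p in [("stop",W(-.03,.231,.12)),("lane+",W(-.01,.086,.04)),("lane-",W(-.01,-.086,.04)),("rod0",rod(0)),("rod1",rod(1.0)),("rod2",rod(1.87)),("rod2+",rod(1.87)+[0,0,.08]),("tray1",pose(tr,(.085,0,.1))[0]),("tray3",pose(tr,(-.085,0,.04))[0]),("fresh",[*S["fresh"][:2],.04])]:
    out=[]
    for y in(0,90,180,-90,106,-74,16,-163):
        q=robot.ik(p,down(y+SY));out.append((y,None if q is None else [int(q[0]),int(q[6])]))
    print(n,out)
E
```

```text
[ 0.46659596 -0.0416678   0.05600365] [ 0.68007167 -0.04514355  0.22889136]
[[209.2, 334.5], [148.0, 333.7], [215.1, 226.7], [156.5, 225.8]]
stop [(0, [-49, -104]), (90, [-44, -16]), (180, [-38, 71]), (-90, [29, 128]), (106, [-43, 0]), (-74, [29, 144]), (16, [-47, -88]), (-163, [-36, 87])]
lane+ [(0, [-42, -81]), (90, [-35, 4]), (180, [-32, 92]), (-90, [44, 137]), (106, [-35, 19]), (-74, [-58, -138]), (16, [-38, -67]), (-163, [-31, 108])]
lane- [(0, [-28, -60]), (90, [-29, 29]), (180, [-23, 115]), (-90, [-40, -137]), (106, [-29, 45]), (-74, [-40, -121]), (16, [-28, -44]), (-163, [-22, 131])]
rod0 [(0, [-42, -79]), (90, [-41, 10]), (180, [-37, 99]), (-90, [-63, -147]), (106, [-41, 26]), (-74, [-58, -140]), (16, [-42, -63]), (-163, [-37, 115])]
rod1 [(0, [-41, -82]), (90, [-40, 7]), (180, [-39, 96]), (-90, None), (106, [-40, 23]), (-74, [-56, -148]), (16, [-40, -66]), (-163, [-38, 113])]
rod2 [(0, [-29, -76]), (90, [-27, 12]), (180, [-27, 102]), (-90, None), (106, [-27, 28]), (-74, [-39, -140]), (16, [-27, -61]), (-163, [-26, 118])]
rod2+ [(0, [-28, -77]), (90, [-27, 11]), (180, [-27, 101]), (-90, None), (106, [-26, 27]), (-74, [-37, -143]), (16, [-27, -62]), (-163, [-26, 118])]
tray1 [(0, [-55, -114]), (90, [-48, -28]), (180, [-41, 56]), (-90, [-32, 141]), (106, [-47, -13]), (-74, [6, 131]), (16, [-53, -99]), (-163, [-40, 73])]
tray3 [(0, [-66, -126]), (90, [-58, -40]), (180, [-49, 44]), (-90, [-40, 131]), (106, [-57, -25]), (-74, [-38, 146]), (16, [-64, -111]), (-163, [-48, 61])]
fresh [(0, [0, -41]), (90, [-6, 55]), (180, [-1, 140]), (-90, [-11, -117]), (106, [0, 65]), (-74, [-11, -101]), (16, [0, -24]), (-163, [17, 142])]
```

```bash
python3 - <<'E'
import json;s=json.load(open("scene.json"));s["tray"][:2]=[.502,.358];json.dump(s,open("scene.json","w"))
E
cat >> h.py <<'E'
def press(y):
    robot.gripper_to(0.0); robot.move_ptp(W(-.03,y,.16),down(90+SY)); robot.move_l(W(-.03,y,.078),v=.08)
    hit=robot.move_l(W(-.03,y,.060),v=.008,f_stop=14); rep(f"hit {hit}"); robot.dwell(.35); rep("held")
    robot.move_l(W(-.03,y,.16),v=.1); rep("up")
E
python3 - <<'E'
from h import *
press(.231)
snap("top","k1")
im=cv2.imread("pics/k1.png")[190:280,230:290];cv2.imwrite("pics/k1c.png",cv2.resize(im,None,fx=6,fy=6,interpolation=cv2.INTER_CUBIC))
E
```

```text
hit True t 6.4 tcp [0.5522 0.188  0.0667] open -0.0001 gf 3.3 F [-0.8  0.1  6.7]
held t 6.8 tcp [0.5522 0.188  0.0667] open 0.0003 gf 3.2 F [-2.3 -0.6  6.4]
up t 7.8 tcp [0.5518 0.1879 0.1592] open -0.0001 gf 0.0 F [-0.   0.8  0.6]
```

Run:
```python
from h import *
robot.move_ptp(rod(0)+[0,0,.12],down(90+SY))
im=snap("side","s1");im2=snap("top","k2")
a=cv2.resize(im[205:265,255:345,::-1],None,fx=6,fy=6,interpolation=cv2.INTER_CUBIC)
cv2.imwrite("pics/k2c.png",cv2.convertScaleAbs(a,alpha=1.4))
```

```text
(no output)
```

View pics/k2c.png

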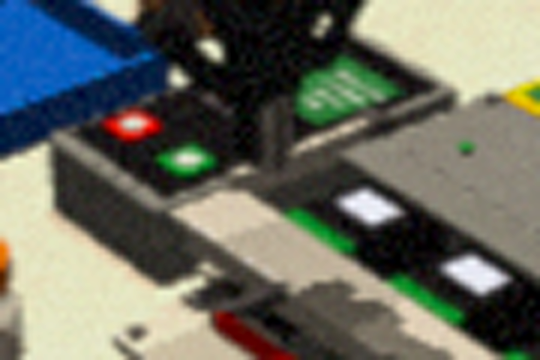

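The display gives no clear sign that the key registered, and the settled force of 6.4 N is close to the 5 N limit. I'll repeat the press with a steadier force of about 12 N.

```bash
cat >> h.py <<'E'
def press(y):
    robot.gripper_to(0.0); robot.move_ptp(W(-.03,y,.16),down(90+SY)); f0=robot.read_wrist_force()[2]; robot.move_l(W(-.03,y,.074),v=.08)
    z=.0685; robot.move_l(W(-.03,y,z),v=.01)
    while z>.060:
        robot.dwell(.1); f=np.mean([robot.read_wrist_force()[2] for _ in range(4)])-f0
        if f>11: break
        z-=.0003; robot.move_l(W(-.03,y,z),v=.01,f_stop=25)
    print("z",z,"f",f); robot.dwell(.4); rep("held")
    robot.move_l(W(-.03,y,.16),v=.1); rep("up")
E
python3 - <<'E'
from h import *
robot.move_l(robot.read_tcp_pos()+[0,0,.05])
press(.231)
E
```

```text
z 0.06550000000000006 f 14.173074660760927
held t 16.6 tcp [0.5524 0.188  0.0666] open 0.0002 gf 7.2 F [-5.3 -1.6 14.9]
up t 17.7 tcp [0.5518 0.1879 0.1592] open -0.0003 gf 0.0 F [ 0.8 -0.2 -0.2]
```

Run:
```python
from h import *
o=down(90+SY); d=np.array([0,0,-.005])
robot.gripper_to(.034,40); robot.move_ptp(rod(0)+[0,0,.08],o); rep("pre")
hit=robot.move_l(rod(0)+d,v=.06,f_stop=10); rep(f"down {hit}")
robot.gripper_to(0.0,50); rep("gripped")
im=snap("side","s2"); cv2.imwrite("pics/s2c.png",cv2.convertScaleAbs(cv2.resize(im[150:310,220:420,::-1],None,fx=4,fy=4,interpolation=cv2.INTER_CUBIC),alpha=1.4)[:600])
```

```text
pre t 19.1 tcp [ 0.4675 -0.0403  0.1364] open 0.034 gf 0.0 F [-0.4  0.3 -0.2]
down False t 20.6 tcp [ 0.4668 -0.0416  0.0513] open 0.0342 gf 0.0 F [-0.   0.2 -0.5]
gripped t 21.0 tcp [ 0.467  -0.0416  0.0513] open 0.0102 gf 48.7 F [ 0.6 -0.   3.4]
```

View pics/s2c.png

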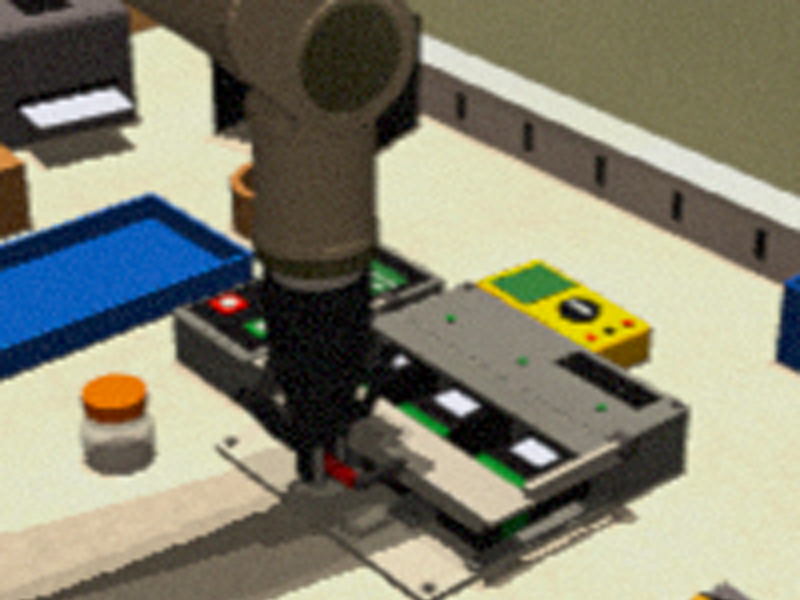

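The rod is gripped between the jaws, with an opening of about 10 mm and almost no side force. Now I'll swing the bar up along its arc.

Run:
```python
from h import *
d=np.array([0,0,-.005])
for i,th in enumerate(np.linspace(0,1.84,17)[1:]):
    if robot.move_l(rod(th)+d,v=.12,f_stop=60): rep("STOP");break
    if i%3==0: rep(f"{th:.2f}")
    if robot.read_opening()<.006: rep("LOST"); break
rep("end")
```

```text
0.12 t 21.3 tcp [ 0.4673 -0.0416  0.0708] open 0.0101 gf 49.1 F [ 3.1 -0.4 -3.6]
0.46 t 22.3 tcp [ 0.4815 -0.0418  0.127 ] open 0.0104 gf 49.8 F [ 3.6  0.4 -5.1]
0.81 t 23.2 tcp [ 0.5144 -0.0424  0.1762] open 0.0102 gf 50.2 F [-2.2  1.5  0.2]
1.15 t 24.2 tcp [ 0.5626 -0.0431  0.2115] open 0.0099 gf 51.1 F [-5.4  3.2  8.8]
1.50 t 25.1 tcp [ 0.62   -0.0441  0.2284] open 0.0102 gf 51.1 F [-0.9  2.3  8.6]
1.84 t 26.1 tcp [ 0.6794 -0.045   0.2246] open 0.0103 gf 51.0 F [1.6 2.8 5.9]
end t 26.1 tcp [ 0.6794 -0.045   0.2246] open 0.0103 gf 51.0 F [1.6 2.8 5.9]
```

Run:
```python
from h import *
robot.gripper_to(.05); robot.dwell(.3); robot.move_l(robot.read_tcp_pos()+[0,0,.08],v=.15)
robot.move_ptp(W(-.10,.10,.25),down(90+SY)); rep()
snap("side","s3")
for n in("fresh1_center","tested1_center","bar_grip"):print(n,[(round(d["conf"],2),np.round(d["box"]).tolist()) for d in robot.find_in("side",n)])
```

```text
t 28.4 tcp [0.481  0.0578 0.2504] open 0.0501 gf 0.0 F [-0.4 -0.3  0.9]
fresh1_center [(0.44, [442.0, 394.0, 61.0, 55.0]), (0.26, [329.0, 244.0, 130.0, 115.0])]
tested1_center [(0.64, [312.0, 247.0, 35.0, 26.0]), (0.52, [237.0, 224.0, 96.0, 50.0])]
bar_grip [(0.91, [355.0, 223.0, 76.0, 79.0])]
```

View pics/s3.png

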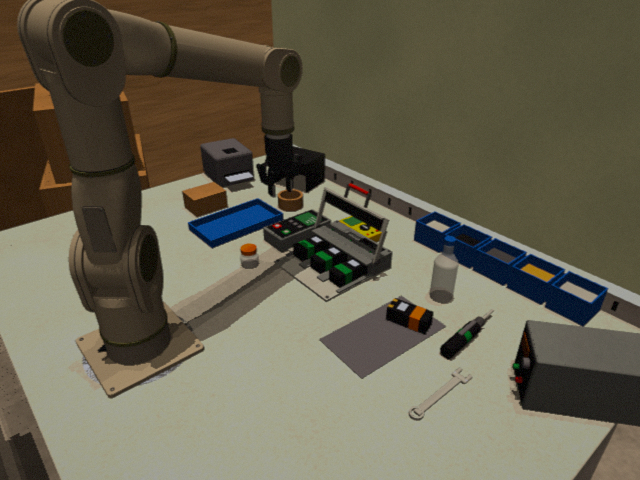

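The bar is standing open, with the red grip at (357,187). The three packs are still in their lanes and the fresh pack hasn't moved.

```bash
cat >> h.py <<'E'
tr=np.array(S["tray"]);TY=np.degrees(tr[2])
def unload(y,slot,off=-.012):
    o=down(SY); o2=down(90+TY)
    robot.move_ptp(W(off,y,.20),o); robot.gripper_to(.070,80)
    if robot.move_l(W(off,y,.10),v=.2,f_stop=15) or robot.move_l(W(off,y,.034),v=.06,f_stop=12): rep("DOWN HIT"); return False
    robot.gripper_to(.02); rep("grip")
    robot.move_l(W(off,y,.0345),v=.02); robot.move_l(W(off-.05,y,.0345),v=.08,f_stop=40)
    robot.move_l(W(off-.05,y,.20),v=.15); rep("lifted")
    if robot.read_opening()<.042: return False
    T=lambda z:pose(tr,(slot,off,z))[0]
    robot.move_ptp(T(.20),o2)
    if robot.read_opening()<.042: rep("LOST");return False
    robot.move_l(T(.05),v=.15); hit=robot.move_l(T(.029),v=.03,f_stop=8); rep(f"down {hit}")
    robot.gripper_to(.064); robot.move_l(T(.20),v=.15); return True
E
python3 - <<'E'
from h import *
print(unload(.086,.085))
snap("top","t4");snap("side","s4");rep()
E
```

```text
grip t 32.4 tcp [0.5683 0.0426 0.0347] open 0.0489 gf 84.1 F [-1.4 -0.1  5.3]
lifted t 34.7 tcp [0.5173 0.0434 0.1991] open 0.0488 gf 83.2 F [-0.5 -0.4 -4.7]
down True t 37.6 tcp [0.5869 0.3464 0.0318] open 0.0488 gf 84.1 F [-0.7 -0.4  5.7]
True
 t 39.3 tcp [0.5867 0.3463 0.1989] open 0.0635 gf 0.0 F [-0.  -0.4 -0.5]
```

View pics/s4.png

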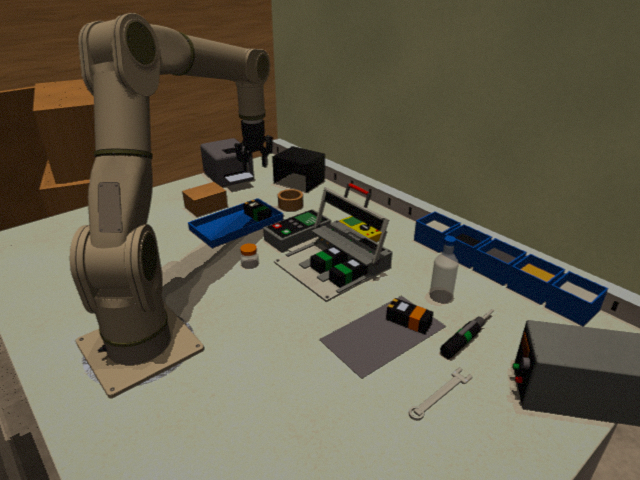

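The first pack lies flat at the rear end of the tray, at (262,209). On to the other two.

Run:
```python
from h import *
if unload(0,0): print(unload(-.086,-.085))
robot.move_ptp(pose(tr,(-.05,-.02,.25))[0],down(90+TY))
robot.move_ptp(W(-.12,.06,.30),down(90+SY))
snap("top","t5");snap("side","s5");rep()
a=cv2.imread("pics/t5.png");b=np.hstack([cv2.resize(a[215:345,135:265],(390,390),interpolation=2),cv2.resize(a[230:350,410:490],None,fx=5,fy=5,interpolation=2)[:390]])
cv2.imwrite("pics/t5c.png",cv2.convertScaleAbs(b,alpha=1.4))
```

```text
grip t 43.2 tcp [ 0.5669 -0.0432  0.0347] open 0.0487 gf 84.1 F [-1.5 -0.9  5.9]
lifted t 45.5 tcp [ 0.5159 -0.0425  0.1991] open 0.0491 gf 83.1 F [ 0.2  0.  -4.3]
down True t 48.7 tcp [0.5019 0.3459 0.0317] open 0.0488 gf 84.1 F [-2.1  0.6  6.4]
grip t 54.4 tcp [ 0.5654 -0.1295  0.0346] open 0.0488 gf 83.9 F [-1.5  0.   5.4]
lifted t 56.7 tcp [ 0.5146 -0.1283  0.1992] open 0.0484 gf 82.9 F [-0.1  0.6 -1.8]
down True t 60.2 tcp [0.4169 0.3454 0.0316] open 0.049 gf 84.3 F [-2.3 -1.5  8.4]
True
 t 63.5 tcp [0.4594 0.02   0.2994] open 0.0638 gf 0.0 F [0.3 1.4 0. ]
```

View pics/t5c.png

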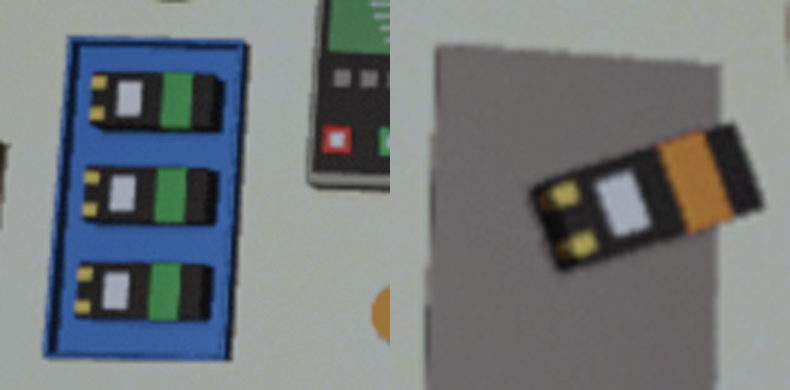

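All three packs lie in the tray. The fresh pack has been knocked aside: its near-bottom corner is now at about (438,268), and was at (430,261). I'll measure it again.

```bash
cat > fr.py <<'E'
from h import *
q=lambda l,u,v:("top",l,np.array([410+(u-390)/5-.4,230+v/5-.4]))
po=[q((-.055,-.025,.045),737,124),q((-.055,.025,.045),765,206),q((.055,-.025,.003),530,191),q((.055,.025,.003),562,270)]
p,r=fit(po,[.53,-.39,1.85]);print(p.round(4),np.degrees(p[2]),r.round(1).tolist())
def mask(im,lo,hi):
    h=cv2.cvtColor(im,cv2.COLOR_BGR2HSV);m=cv2.inRange(h,lo,hi);m[:,:405]=0;m[:,490:]=0;m[:225]=0;m[360:]=0;return m
def mom(m): M=cv2.moments(m,True);return np.array([M['m10'],M['m01']])/M['m00'],M['m00']
robot.get_image("top"); im=robot.get_image("top")[:,:,::-1].copy()
old=cv2.imread("pics/t5.png")
for i in(old,im): print("orange",mom(mask(i,(8,120,60),(20,255,255))),"black",mom(mask(i,(0,0,0),(180,255,45))))
for k in [(0,0,.045),(.055,0,.045),(-.025,0,.045)]: print(k,proj("top",pose(p,k)).round(1))
S["fresh"]=p.tolist();json.dump(S,open("scene.json","w"))
for y in(-90,90):print(robot.ik([*p[:2],.03],down(np.degrees(p[2])+y+90)))
# side-camera check
robot.get_image("side");print([(round(d["conf"],2),np.round(d["box"]).tolist()) for d in robot.find_in("side","fresh1_center")])
C=np.array([(a*.055,b*.025,z) for a in(-1,1) for b in(-1,1) for z in(.003,.045)]);s=proj("side",pose(p,C));print((s.min(0)+s.max(0))/2,np.ptp(s,axis=0))
E
python3 fr.py
```

```text
[ 0.547  -0.3915  1.892 ] 108.40301346315448 [[0.2, -0.9], [1.1, 0.3], [-0.4, -0.4], [-0.7, 1.0]]
orange (array([470.49726776, 265.81420765]), 183.0) black (array([458.94226328, 269.59584296]), 433.0)
orange (array([470.49189189, 265.81621622]), 185.0) black (array([458.97663551, 269.52803738]), 428.0)
(0, 0, 0.045) [[463.4 268.3]]
(0.055, 0, 0.045) [[444.3 274.3]]
(-0.025, 0, 0.045) [[472.1 265.5]]
[ -4.73315788  48.53879216  54.6711468   89.67029161 -42.61269359
  64.56165558  78.28136912]
[-11.01887165  59.1774167   69.41064043  89.96728289 -57.47922129
  72.43996695 -93.5400043 ]
[]
[412.18588529 322.45291238] [50.01814852 39.03374407]
```

Run:
```python
from h import *
p=np.array(S["fresh"]);off=-.015;o=down(np.degrees(p[2]));g=lambda z:pose(p,(off,0,z))[0]
robot.move_ptp(g(.20),o); robot.gripper_to(.078,80)
if robot.move_l(g(.08),v=.2,f_stop=15) or robot.move_l(g(.029),v=.05,f_stop=12): rep("HIT"); raise SystemExit
robot.gripper_to(.02); rep("grip"); robot.move_l(g(.18),v=.12); rep("lifted")
x=-.05+off
robot.move_ptp(W(x,0,.18),down(SY)); rep("over")
if robot.read_opening()<.042: print("LOST"); raise SystemExit
robot.move_l(W(x,0,.055),v=.12); h=robot.move_l(W(x,0,.032),v=.02,f_stop=7); rep(f"set {h}")
z=robot.read_tcp_pos()[2]
snap("side","s6"); im=snap("top","t6")
a=cv2.imread("pics/s6.png")[190:310,250:410];cv2.imwrite("pics/s6c.png",cv2.convertScaleAbs(cv2.resize(a,None,fx=5,fy=5,interpolation=2),alpha=1.4))
```

```text
grip t 67.9 tcp [ 0.552  -0.406   0.0296] open 0.0491 gf 84.2 F [-0.1 -0.2  5.4]
lifted t 69.3 tcp [ 0.5516 -0.4054  0.1791] open 0.0484 gf 83.2 F [ 0.8  0.5 -3.1]
over t 71.6 tcp [ 0.5136 -0.0429  0.1801] open 0.0489 gf 83.0 F [-0.4  0.2 -2.5]
set True t 73.7 tcp [ 0.5134 -0.0424  0.0345] open 0.0485 gf 84.1 F [-1.1  0.2  7. ]
```

View pics/s6c.png

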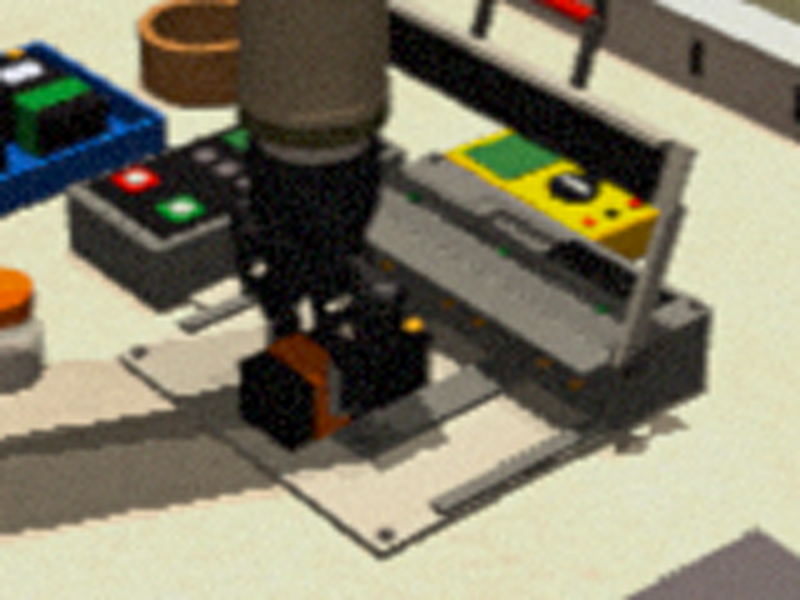

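The pack sits in the middle lane with its contact end to the rear, in front of the hood. Now I'll push it home.

Run:
```python
from h import *
x=-.065; z=.0347
h=robot.move_l(W(-.010,0,z),v=.03,f_stop=15); rep(f"push {h}")
l=lambda:print("station x",((robot.read_tcp_pos()[:2]-st[:2])@[np.cos(st[2]),np.sin(st[2])]).round(4))
l()
robot.gripper_to(.066); robot.move_l(robot.read_tcp_pos()+[0,0,.09],v=.15)
robot.move_ptp(W(-.12,0,.13),down(SY)); robot.gripper_to(0.0)
robot.move_l(W(-.12,0,.042),v=.1,f_stop=12)
h=robot.move_l(W(-.04,0,.042),v=.03,f_stop=15); rep(f"push2 {h}"); l()
robot.dwell(.3); rep()
robot.move_l(W(-.11,0,.042),v=.1); robot.move_l(W(-.12,.0,.2),v=.15)
robot.move_ptp(W(-.14,.12,.3),down(90+SY)); rep()
a=snap("top","t7")[190:310,230:390,::-1];cv2.imwrite("pics/t7c.png",cv2.convertScaleAbs(cv2.resize(a,None,fx=5,fy=5,interpolation=2),alpha=1.4))
```

```text
push True t 74.2 tcp [ 0.5133 -0.0425  0.0345] open 0.0488 gf 84.0 F [-2.3 -0.2  6.1]
station x -0.0651
push2 True t 79.1 tcp [ 0.5136 -0.0425  0.0415] open 0.0001 gf 0.0 F [-0.   0.4  0.1]
station x -0.0649
 t 79.4 tcp [ 0.513  -0.0424  0.0413] open 0.0 gf 0.0 F [0.2 0.6 0.1]
 t 82.1 tcp [0.4404 0.0784 0.2994] open -0.0001 gf 0.0 F [-0.7  0.4 -0.8]
```

View pics/t7c.png

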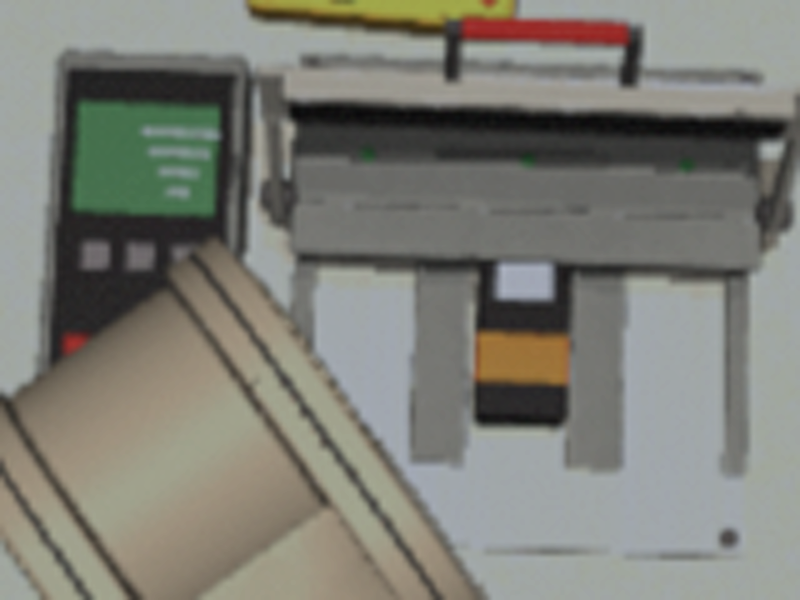

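The pack is in under the hood. To check that it is fully home, I'll push again more firmly and compare where it stops.

Run:
```python
from h import *
print(proj("top",W(-.055,0,.05)).round(1),"observed", [230+521/5-.4,190+416/5-.4], [230+521/5-.4,190+424/5-.4])
robot.move_ptp(W(-.12,0,.16),down(SY)); robot.move_l(W(-.10,0,.042),v=.12,f_stop=12)
h=robot.move_l(W(-.04,0,.042),v=.02,f_stop=25); rep(f"push {h}")
print("station x",((robot.read_tcp_pos()[:2]-st[:2])@[np.cos(st[2]),np.sin(st[2])]).round(4))
robot.move_l(W(-.11,0,.042),v=.1); robot.move_l(W(-.11,.0,.2),v=.15)
robot.move_ptp(W(-.10,0,.30),down(90+SY));robot.gripper_to(.045,50)
R=rod(1.9);robot.move_ptp(R+[0,0,.09],down(90+SY)); rep()
hit=robot.move_l(R+[0,0,-.005],v=.06,f_stop=10); rep(f"down {hit}")
if not hit: robot.gripper_to(0.0); rep("grip")
```

```text
[[333.9 274. ]] observed [333.8, 272.8] [333.8, 274.40000000000003]
push True t 86.0 tcp [ 0.5136 -0.0425  0.041 ] open 0.0 gf 0.0 F [-0.5 -0.3 -0. ]
station x -0.0649
 t 90.8 tcp [ 0.6882 -0.0451  0.318 ] open 0.0452 gf 0.0 F [-0.9  0.9  0.3]
down False t 92.5 tcp [ 0.6885 -0.0454  0.222 ] open 0.0446 gf 0.0 F [-0.7  1.4  0.1]
grip t 92.9 tcp [ 0.6885 -0.0453  0.2218] open 0.0101 gf 48.7 F [ 0.9 -0.6  1.4]
```

Run:
```python
from h import *
d=np.array([0,0,-.005])
for i,th in enumerate(np.linspace(1.9,.1,17)[1:]):
    if robot.move_l(rod(th)+d,v=.12,f_stop=50): rep(f"STOP {th}");break
    if i%4==0: rep(f"{th:.2f}")
    if robot.read_opening()<.006: rep("LOST"); break
else:
    h=robot.move_l(rod(-.015)+d,v=.03,f_stop=15); rep(f"closed {h}")
    robot.gripper_to(.034); robot.move_l(rod(0)+[0,0,.14],v=.1)
    robot.gripper_to(0.0); rep()
    robot.move_ptp(W(-.14,.12,.3),down(90+SY))
    a=snap("side","s8")[190:310,250:410,::-1];cv2.imwrite("pics/s8c.png",cv2.convertScaleAbs(cv2.resize(a,None,fx=5,fy=5,interpolation=2),alpha=1.4))
```

```text
1.79 t 93.2 tcp [ 0.6694 -0.045   0.2264] open 0.0103 gf 49.3 F [-0.2  0.3  0.6]
1.34 t 94.5 tcp [ 0.5929 -0.0438  0.2228] open 0.0101 gf 49.5 F [-2.2 -0.3  3.3]
0.89 t 95.7 tcp [ 0.5257 -0.0428  0.1866] open 0.0105 gf 49.1 F [-0.8 -1.8 -1.5]
0.44 t 96.9 tcp [ 0.4808 -0.042   0.1249] open 0.0099 gf 50.1 F [ 1.  -1.9 -3.6]
closed True t 98.4 tcp [ 0.467  -0.0419  0.0507] open 0.0103 gf 52.6 F [-3.9  0.4 12.3]
 t 100.8 tcp [ 0.4665 -0.0417  0.1959] open -0.0002 gf 0.0 F [ 0.4 -0.9 -0.7]
```

View pics/s8c.png

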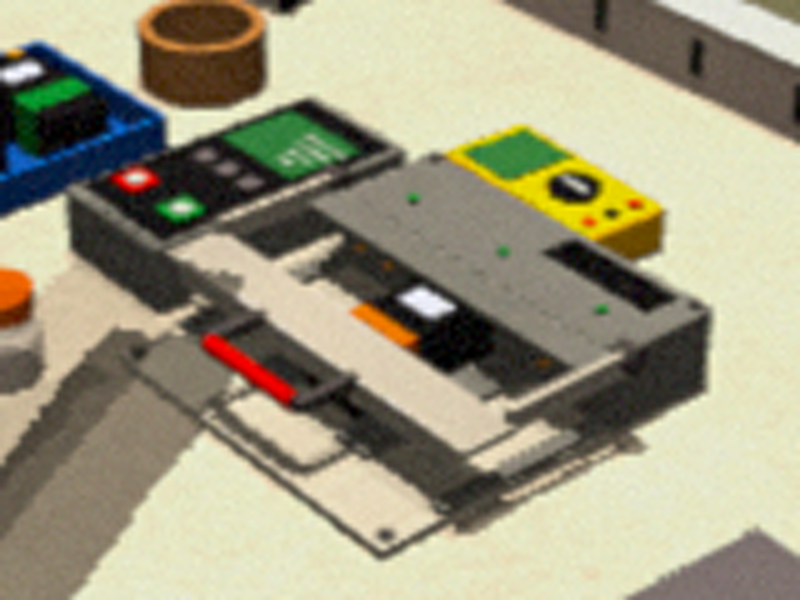

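The bar is fully down over the orange pack in the middle lane, with the rod back at its starting place. Next is the green start key.

Run:
```python
from h import *
press(.181)
robot.move_ptp(W(-.14,.12,.3),down(90+SY)); rep()
snap("top","t9")
for n in("fresh1_center","tested1_center"):print(n,[(round(d["conf"],2),np.round(d["box"]).tolist()) for d in robot.find_in("top",n)])
```

```text
z 0.06580000000000005 f 12.243539714197814
held t 108.2 tcp [0.5516 0.138  0.0666] open 0.0001 gf 6.4 F [-4.5 -0.7 13.1]
up t 109.3 tcp [0.551  0.1379 0.1593] open 0.0003 gf 0.0 F [-0.1 -0.4 -0.2]
 t 110.1 tcp [0.4404 0.0796 0.2994] open -0.0 gf 0.0 F [ 0.3  0.9 -0.5]
fresh1_center [(0.23, [192.0, 198.0, 39.0, 36.0])]
tested1_center [(0.77, [191.0, 252.0, 44.0, 23.0])]
```

View pics/t9.png

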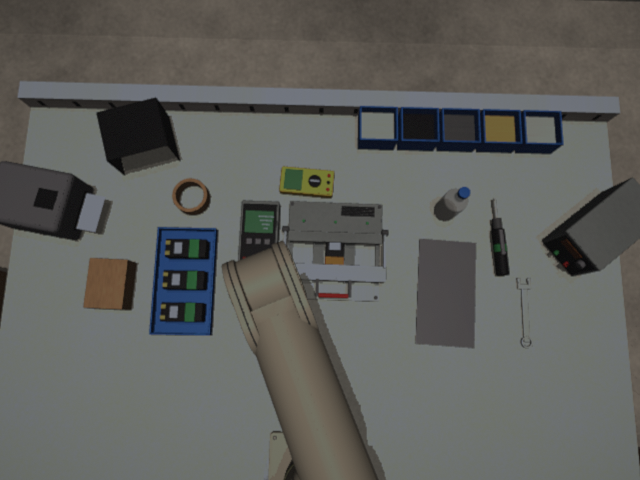

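The mat is empty, the three tested packs are in the tray (183, rows 249/281/312), the bar is closed, and the bystanders haven't moved.

```bash
python3 -c "
from workcell import robot
print(robot.job_done())"
```

```text
the job is handed in; nothing more can be done
None
```

I've handed the job in: all three green packs are in the tray, the one orange pack is home in the middle lane, and the bar is closed. I pressed both keys with about 12–15 N, the red one twice because my first press was too light to be sure; nothing on the station showed whether either registered.

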